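Pry open the wafer tin with a dough scraper

TASK

The tea mug is standing on the closed lid of the sheet-steel wafer tin: lift it off without tipping it and stand it upright on the table top. Then slide the blade of the dough scraper under the front edge of the tin's lid and lever the lid up and back with it until the lid stands nearly upright by itself; only the scraper may move the lid, never the fingers or arm. Finally lay the scraper down flat on the table, and leave the twist timer and the pastry brush where they are.

Things in the scene. Friction and masses are not known exactly. Their poses are not given: they have to be found in the camera images.
- wafer_tin: Fixed bare-metal tin, 140 (x) by 150 (y) mm. Origin: centre of its underside, on the table. Its front (-x) faces roughly to the robot; the lid hinges at the rear top edge. Side and rear walls are 62 mm high, the front wall 54, leaving an open slot under the lid, 54 to 62 mm up and 144 mm wide. Walls 3 mm thick; wafers on the floor, under 16 mm high.
- tin_lid (a joint): Angle of the tin's lid in rad: 0 closed, pi/2 upright, stop at 1.75. The lid is a flat 3 mm plate, 152 mm wide, underside 62 mm up; it overhangs the front wall by 8 mm. A stiff hinge holds it wherever it is left; 2 to 4 N at its front edge lift it.
- lid_hinge (a point): Middle of the lid's hinge axis, 73 mm behind the tin's origin (its +x) and 62 mm up, level with the lid's underside; the axis is the tin's y.
- lid_edge (a point): Middle of the front edge of the lid, on its underside, 151 mm from the hinge axis; moves with the lid.
- tea_mug: White dotted mug, 91 mm high, 0.28 kg, upright on the tin's lid (65 mm up). Origin: in its underside, off the cup's centre: the cup (80 mm diameter) has its axis at y = +17 mm; the handle points to -y, reaching y = -57 mm, 16 to 81 mm up. Across its x the handle grips at 30 mm width; grasp from above at y = -45 mm, 62 mm above the underside.
- scraper: Dough scraper lying flat, 205 mm long, 0.11 kg. Origin: middle of its length, underside. Steel blade along its -y: y = -2 to -103 mm (straight end edge), 75 mm wide, 2 mm thick, 3 to 5 mm above the underside. Dark round wooden handle along +y to y = 102 mm, 19 mm thick, axis 9 mm above the underside.
- twist_timer: White round kitchen timer with a red grip bar, 67 mm in diameter, 50 mm high, loose on the table; a bystander. Origin: centre of its underside.
- pastry_brush: Flat pastry brush with wooden handle, 208 mm long (its y), 42 mm wide, 13 mm high, loose on the table; a bystander. Origin: centre of its underside.
Not all that is in view belongs to the job. There is more than one size of the tea_mug; the one meant has the size given above.

How it is judged:
By the outcome, as a careful person would: the job done as asked, in the order asked, and still so for the second after the job is handed in, with the robot touching nothing.
It also fails if it takes over 72 s, if anything falls off the work surface, if the arm or the gripper's body presses on something with over 40 N, if the wrist force passes 120 N, or if a joint passes its speed limit or range.

ROBOT

A 7-joint arm with a two-finger parallel gripper is mounted at the origin on a cart in front of the work surface, level with it; the furniture and walls round the work are solid. World frame = base frame: x ahead of the robot, y to its left, z up, the work surface at z = 0. Lengths are in m, angles in rad, forces in N, time in s.
With the tool pointing down it reaches from about 0.35 to 0.9 m from the base axis. Payload 8.1 kg.
Tool frame: the origin (TCP) lies on the centre line of the jaws, within the pads' length; the fingertips stand 11 mm ahead of it and the grasp point (between the pads) lies 8 mm behind it (arm.nose_length is the distance from the TCP to the fingertips, in m); z points along the fingers, y is the line along which they close (so a half turn about z gives the same grasp; the last joint's range is limited). The gripper opens to 92 mm and grips with 3 to 60 N. Pads are 19 mm wide; open, the fingers measure 130 mm over their backs; the gripper's body (75 mm by 190 mm) begins 47 mm behind the grasp point.
Start: joints at [-0.103, 0.434, 0.025, 1.573, -0.012, 1.134, -0.075], TCP at [0.625, -0, 0.238] pointing down, gripper open.
Joint ranges: [-2.62, 2.62], [-0.44, 2.09], [-1.27, 1.32], [0.08, 2.57], [-1.32, 4.46], [0.12, 2], [-2.74, 2.74]. Speed limits (rad/s): [2.22, 2.22, 3.01, 3.01, 3.14, 3.14, 3.14].

INTERFACE

Orientations are given as a rotation vector (axis times angle).
In Python, from cell import arm gives the robot as it stands.
- The arm moves only by the tool jog_arm, never from a script. Its argument "moves" is a list of rows, each a list of 4 numbers: the shift along the tool's x, y, z in m, then the turn about the tool's z in rad. In form: [[tx, ty, tz, spin], ...]. A call has 1 to 20 rows; each row is the pose to reach, as a shift and turn from the pose commanded when the call began, along the tool's axes at that moment; what a row does not reach only later rows make up. A row lasts 1/8 s, in which the tool goes at most 62.5 mm and 10.7 degrees, less where a joint would pass 70% of its speed; a pose out of reach is approached as far as the arm can. A call with a gripper value outside its range is refused whole. "hand" is the finger opening in m, from 0 to 0.0918, set as the call begins (left out, the last holds). The fingers move at their own pace and stop on an object; "newtons" is the grip in N (left out, the last holds). Time passes only in rows, so rows that repeat a pose let the fingers close. It gives the time, the measured TCP pose, the force, the opening and the grip force at its end, in the units of the state.
- arm.observe(): the state, without advancing time (a new reading comes with each control period).
- arm.get_image(name): name is "scene" or "side" or "wrist"; returns a dict with "color" (400x640x3 uint8, red, green, blue), "z_map" (400x640 float32, m along the optical axis (not along the pixel's ray), 0 where there is no reading), "fx", "fy", "cx", "cy" (pixels), "rvec" (rotation vector, rad) and "tvec" (3), from world to camera coordinates, as OpenCV has them. Camera axes: x right, y down, z forward; pixel columns grow to the right and rows downward; lengths in m; the calibration is good to about 2 mm. The wrist camera is an equidistant fisheye: a pixel r from the principal point sees the ray r / f radians off the axis. A picture is of the moment at which its call begins.
- arm.sign_off(): hands the job in; it is judged then, once.
The state is a dict: "clock": time; "joints": joint angles; "dq": joint speeds; "joint_efforts": joint torques, N m; "position": TCP position; "ee_rot": TCP orientation; "force": force on the tool from outside, world axes, zero at the start; "ft_torque": the same for the moment, N m; "width": opening from 0.0 (shut) to 1.0 (fully open); "gripper_force": force on a finger pad.
Only numpy, scipy, OpenCV 4.12 (cv2) and the standard library are available. Lean on these libraries where they do the work, as an engineer would, in place of code of your own. Each camera call takes 0.05 s, during which the arm holds its last target. There are 200 camera calls.

## Working session

There is one attempt and no reset: what is moved stays moved. The work goes in short steps, Python scripts to look and compute and a tool call to move; the robot and the scene stay as the last step left them, time stands still between calls to the robot, and variables do not carry over. Pictures are saved under pics/ and viewed, at most 10 in all, crops included, and the job is handed in when it is done.

Besides the shell and the picture viewer there is one more tool, called after "Request:" as a command line: name --pt "numbers of a row" for each row, then --argument value for the rest. jog_arm: Moves the arm, as the interface text tells. Its arguments: {"type":"object","properties":{"moves":{"type":"array"},"hand":{"type":"number"},"newtons":{"type":"number"}},"required":["moves"]}

```bash
ls; mkdir -p pics
cat > h.py <<'E'
import numpy as np, cv2
from cell import arm
from scipy.spatial.transform import Rotation as R
def cloud(im):
    z=im["z_map"]; v,u=np.mgrid[:z.shape[0],:z.shape[1]]
    P=np.dstack([(u-im["cx"])/im["fx"]*z,(v-im["cy"])/im["fy"]*z,z])
    M=R.from_rotvec(im["rvec"]).as_matrix()
    W=(P-np.array(im["tvec"]).ravel())@M
    W[z==0]=np.nan
    return W
def save(im,n): cv2.imwrite("pics/"+n,im["color"][...,::-1])
E
python3 - <<'E'
from h import *
for n in("scene","side"):
    im=arm.get_image(n); save(im,n+"0.png"); np.savez(n+"0.npz",**im)
    print(n,im["fx"],-R.from_rotvec(im["rvec"]).as_matrix().T@np.ravel(im["tvec"]))
s=arm.observe(); print(s)
E
```

```text
pics
scene 483.9941664267339 [-0.03162873  1.07423271  1.06577241]
side 361.95894522217884 [ 0.15476746 -0.94025703  0.53796307]
{'clock': 0.1, 'joints': array([-0.1025986 ,  0.43517361,  0.02497671,  1.57400831, -0.01158201,
        1.13401922, -0.07507331]), 'dq': array([ 0.00133146, -0.00165459,  0.00071145, -0.00241752,  0.0013444 ,
        0.00132097,  0.0016285 ]), 'joint_efforts': array([ 2.76666542e-03, -6.69124532e+01,  9.87763703e-01, -3.15145969e+01,
       -6.05509384e-02,  3.73947364e-02,  1.19628339e-04]), 'position': array([ 6.24546995e-01, -6.10076976e-05,  2.37010028e-01]), 'ee_rot': array([-2.22083207e+00, -2.22074470e+00,  1.78406238e-03]), 'force': array([ 0.3841853 , -0.3093967 ,  0.51678504]), 'ft_torque': array([0.01631196, 0.0428758 , 0.01623594]), 'gripper_force': 0.0, 'width': 0.9994547000915202}
```

View pics/scene0.png

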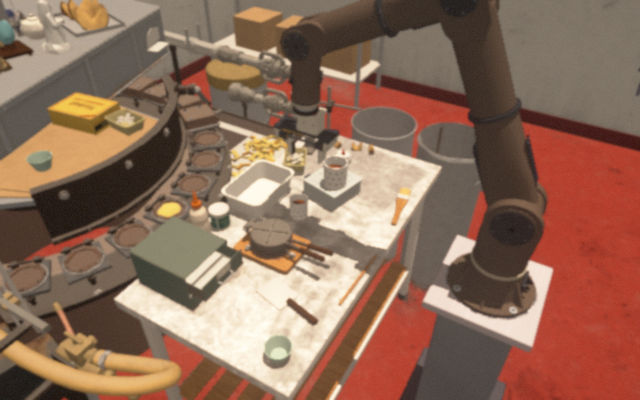

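View pics/side0.png

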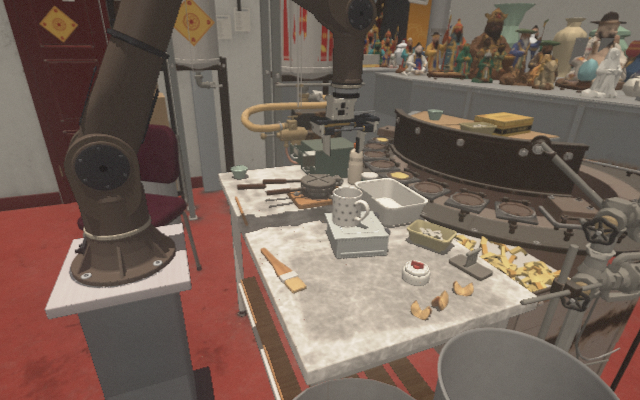

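The scene view shows the mug on the tin at (335,170), a smaller decoy mug at (298,207), the scraper with its blade at (272,293) and handle at (303,312), and the brush at (401,207). The side view shows the mug handle pointing right at (362,212), the tin at (358,235), a cake-like timer candidate at (416,272) and the brush at (283,270).

```bash
cat > m.py <<'E'
from h import *
D={n:dict(np.load(n+"0.npz")) for n in("scene","side")}
def rect(p,t):
    p=p[np.isfinite(p).all(1)]
    r=cv2.minAreaRect((p[:,:2]*1000).astype(np.float32)); print(t,len(p),r)
    return cv2.boxPoints(r)
out=np.zeros((600,800,3),np.uint8)
for n,d in D.items():
    W=cloud(d); d["W"]=W
    # topdown map 1.25mm/px, x 0.2..0.95 -> rows, y
    m=np.isfinite(W).all(2)&(W[...,2]<.2)&(W[...,2]>-.02)
    P=W[m];C=d["color"][m]
    o=np.argsort(P[:,2]);P=P[o];C=C[o]
    r=(580-(P[:,0]-.25)/.0015).astype(int);c=(400-P[:,1]/.0015).astype(int)
    k=(r>=0)&(r<600)&(c>=0)&(c<800)
    img=np.zeros((600,800,3),np.uint8);img[r[k],c[k]]=C[k]
    img=cv2.dilate(img,np.ones((3,3)))
    if n=="scene": out=img
    else: out=np.where(out.sum(2,keepdims=True)==0,img,out)
for x in np.arange(.3,1.1,.1): cv2.putText(out,f"{x:.1f}",(0,int(580-(x-.25)/.0015)),0,.4,(255,0,0),1)
for y in np.arange(-.5,.6,.1): cv2.putText(out,f"{y:.1f}",(int(400-y/.0015),595),0,.4,(255,0,0),1)
cv2.imwrite("pics/top.png",out[...,::-1])
w,s=D["side"],D["scene"]
for n,(a,b,c,e) in dict(side=(320,400,205,265),scene=(298,368,150,215)).items():
    W=D[n]["W"][c:e,a:b].reshape(-1,3)
    l=W[(abs(W[:,2]-.065)<.006)]; rect(l,n+" lid")
    for z0 in(.07,.085,.1,.115,.13,.145,.152): 
        q=W[(W[:,2]>z0)&(W[:,2]<z0+.015)]
        if len(q): print(z0,len(q),q.min(0).round(3),q.max(0).round(3))
W=s["W"][265:330,250:325].reshape(-1,3); 
q=W[(W[:,2]>.009)&(W[:,2]<.05)];b=rect(q,"handle")
print(b, np.nanpercentile(q[:,2],[50,98]))
E
python3 m.py
```

```text
side lid 1112 ((650.3563842773438, -134.47625732421875), (197.0985565185547, 234.9379425048828), 77.14248657226562)
0.07 158 [ 0.545 -0.164  0.07 ] [ 0.77  -0.076  0.085]
0.085 149 [ 0.544 -0.182  0.085] [ 0.614 -0.118  0.1  ]
0.1 156 [ 0.544 -0.189  0.1  ] [ 0.619 -0.115  0.115]
0.115 151 [ 0.543 -0.192  0.115] [ 0.619 -0.117  0.13 ]
0.13 40 [ 0.55  -0.188  0.13 ] [ 0.617 -0.144  0.138]
scene lid 666 ((619.9376220703125, -90.85467529296875), (267.1962585449219, 160.448974609375), 74.695068359375)
0.07 127 [ 0.516 -0.207  0.07 ] [0.694 0.044 0.085]
0.085 83 [ 0.54  -0.125  0.085] [ 0.612 -0.078  0.1  ]
0.1 88 [ 0.542 -0.162  0.1  ] [ 0.611 -0.076  0.115]
0.115 166 [ 0.54  -0.164  0.115] [ 0.623 -0.075  0.13 ]
0.13 155 [ 0.541 -0.162  0.13 ] [ 0.622 -0.078  0.145]
0.145 165 [ 0.541 -0.175  0.145] [ 0.623 -0.076  0.159]
0.152 91 [ 0.541 -0.164  0.152] [ 0.623 -0.076  0.162]
handle 431 ((493.9775695800781, 345.581787109375), (126.67401885986328, 247.78408813476562), 49.457984924316406)
[[358.65894 377.98065]
 [546.9574  216.9196 ]
 [629.2962  313.18292]
 [440.99774 474.24396]] [0.01717302 0.0232862 ]
```

View pics/top.png

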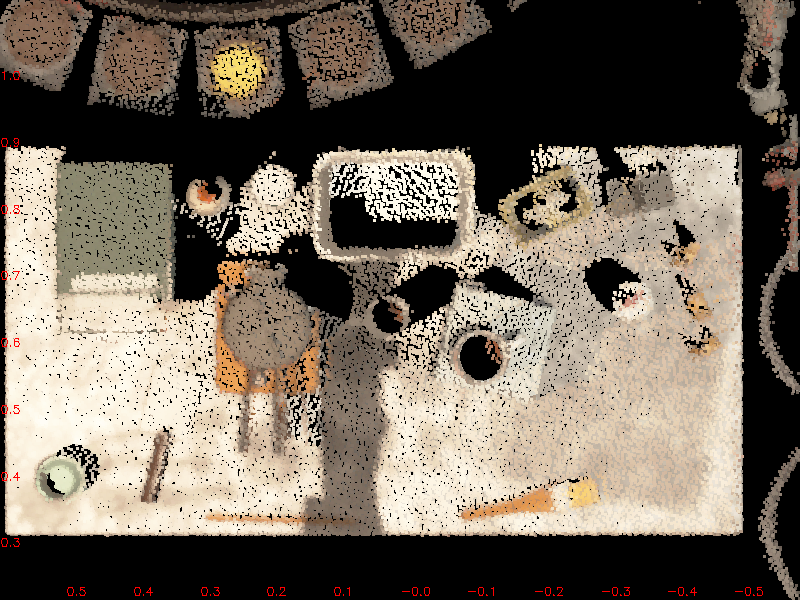

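The top-down map shows the tin with its near corners at (438,374) and (540,397), and the mug centred at (480,357) with its handle toward (515,337). The scraper handle runs from (147,500) to (165,433), the timer is at (632,298), and the table to the right of the tin is free around (630,410).

```bash
cat > m2.py <<'E'
from h import *
from scipy.optimize import least_squares
D={n:dict(np.load(n+"0.npz")) for n in("scene","side")}
P=[]
for n,(a,b,c,e) in dict(side=(320,400,175,265),scene=(298,368,145,215)).items():
    P.append(cloud(D[n])[c:e,a:b].reshape(-1,3))
P=np.vstack(P);Q=P[(P[:,2]>.085)&(P[:,2]<.15)]
r0=np.hypot(Q[:,0]-.582,Q[:,1]+.119); c=Q[(r0<.046)&(r0>.034)]
f=least_squares(lambda p:np.hypot(c[:,0]-p[0],c[:,1]-p[1])-.040,[.582,-.119],loss="soft_l1",f_scale=.002)
print("cup",f.x); cx=f.x
r=np.hypot(Q[:,0]-cx[0],Q[:,1]-cx[1]);h=Q[(r>.05)&(r<.085)&(Q[:,1]<cx[1]-.02+.04)]
a=np.arctan2(h[:,1]-cx[1],h[:,0]-cx[0]);print(len(h),"handle dir",np.percentile(a,[5,25,50,75,95]),np.median(r[(r>.05)&(r<.085)]))
S=D["scene"]["color"]
hs=cv2.cvtColor(S,cv2.COLOR_RGB2HSV);m=np.zeros(hs.shape[:2],np.uint8)
m[290:330,280:325]=(hs[290:330,280:325,2]<110)
v,u=np.nonzero(m);W=cloud(D["scene"])[v,u];W=W[np.isfinite(W).all(1)]
print(cv2.minAreaRect((W[:,:2]*1000).astype(np.float32)),len(v))
A=cv2.resize(S[150:215,295:370],None,fx=5,fy=5,interpolation=3)
B=cv2.resize(D["side"]["color"][200:262,315:395],None,fx=5,fy=5,interpolation=3)
C=cv2.resize(S[270:330,245:325],None,fx=4,fy=4,interpolation=3)
o=np.zeros((600,800,3),np.uint8);o[:325,:375]=A;o[:310,400:800]=B;o[340:580,:320]=C
cv2.imwrite("pics/crops.png",o[...,::-1])
E
python3 m2.py
```

```text
cup [ 0.58354159 -0.12171088]
90 handle dir [-1.24343545 -1.20024785 -1.1727382  -1.13622253 -1.07437769] 0.06666368418989502
((416.1093444824219, 375.98779296875), (6.3394670486450195, 102.4806900024414), 77.6729965209961) 72
```

View pics/crops.png

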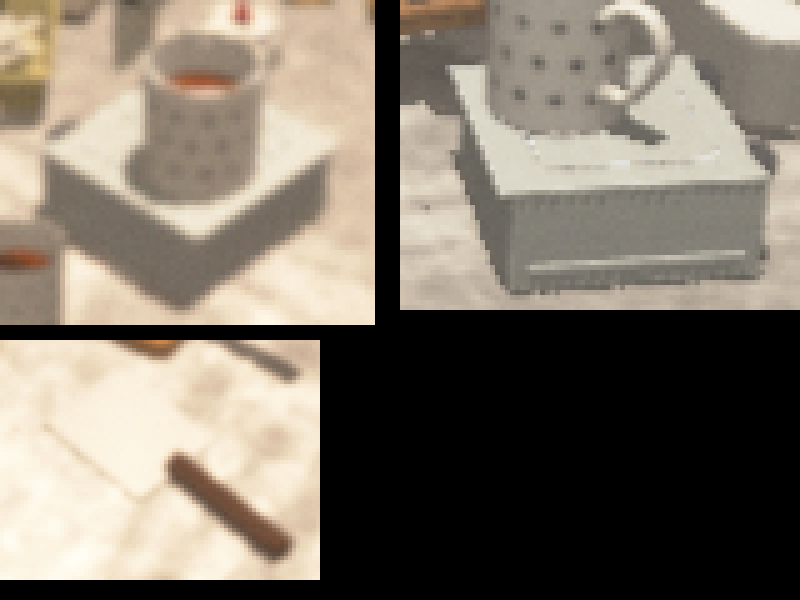

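The crops give the lid corners: scene (45,152), (200,237), (340,138); side (498,194), (770,180), (450,65). The scraper blade corners are at (45,425) and (140,497), with its handle from (175,460) to (285,550).

```bash
cat >> h.py <<'E'
def cast(im,u,v,z):
    M=R.from_rotvec(im["rvec"]).as_matrix(); t=np.ravel(im["tvec"])
    d=M.T@np.array([(u-im["cx"])/im["fx"],(v-im["cy"])/im["fy"],1]); o=-M.T@t
    return o+d*(z-o[2])/d[2]
E
python3 - <<'E'
from h import *
D={n:dict(np.load(n+"0.npz")) for n in("scene","side")}
def c(n,x,y,z,ox,oy,cx,cy,s,t):
    p=cast(D[n],cx+(x-ox+.5)/s-.5,cy+(y-oy+.5)/s-.5,z);print(n,t,p.round(4));return p[:2]
for x,y,t in((45,152,"rear+y"),(200,237,"front+y"),(340,138,"front-y")): c("scene",x,y,.065,0,0,295,150,5,t)
for x,y,t in((498,194,"front-y"),(770,180,"rear-y"),(450,65,"front+y")): c("side",x,y,.065,400,0,315,200,5,t)
for x,y,z,t in((45,425,.005,"blade tip +y"),(140,497,.005,"blade base +y"),(205,440,.005,'base -y')): c("scene",x,y,z,0,340,245,270,4,t)
S=D["scene"]["color"];hs=cv2.cvtColor(S,cv2.COLOR_RGB2HSV)
m=np.zeros(hs.shape[:2],bool);m[290:330,280:325]=hs[290:330,280:325,2]<130
v,u=np.nonzero(m);P=np.array([cast(D["scene"],a,b,.010) for a,b in zip(u,v)])[:,:2]
print("handle",cv2.minAreaRect((P*1000).astype(np.float32)))
l=cv2.fitLine((P*1000).astype(np.float32),cv2.DIST_L2,0,.01,.01).ravel();print(l,np.arctan2(l[1],l[0]))
# mug handle from side cloud
W=cloud(D["side"])[175:265,320:400].reshape(-1,3);r=np.hypot(W[:,0]-.5835,W[:,1]+.1217)
for z0 in np.arange(.075,.15,.01):
    q=W[(W[:,2]>z0)&(W[:,2]<z0+.01)&(r>.046)&(r<.09)]
    if len(q):print(z0.round(3),len(q),np.median(q,0).round(3),q.min(0).round(3),q.max(0).round(3))
E
```

```text
scene rear+y [ 0.6869 -0.0841  0.065 ]
scene front+y [ 0.5481 -0.055   0.065 ]
scene front-y [ 0.5169 -0.2043  0.065 ]
side front-y [ 0.5128 -0.2012  0.065 ]
side rear-y [ 0.6551 -0.237   0.065 ]
side front+y [ 0.5494 -0.0519  0.065 ]
scene blade tip +y [0.5702 0.369  0.005 ]
scene blade base +y [0.4767 0.3885 0.005 ]
scene base -y [0.465  0.3235 0.005 ]
handle ((419.67926025390625, 370.4137268066406), (18.102781295776367, 107.91487121582031), 76.10907745361328)
[ 9.6720964e-01 -2.5397930e-01  4.1640109e+02  3.7063394e+02] -0.25679225
0.085 13 [ 0.603 -0.171  0.092] [ 0.599 -0.177  0.088] [ 0.609 -0.161  0.094]
0.095 9 [ 0.607 -0.178  0.1  ] [ 0.603 -0.183  0.097] [ 0.611 -0.176  0.103]
0.105 11 [ 0.609 -0.185  0.109] [ 0.607 -0.189  0.105] [ 0.618 -0.183  0.114]
0.115 12 [ 0.613 -0.188  0.12 ] [ 0.609 -0.192  0.115] [ 0.619 -0.187  0.124]
0.125 16 [ 0.612 -0.188  0.13 ] [ 0.608 -0.191  0.125] [ 0.619 -0.183  0.134]
0.135 31 [ 0.607 -0.178  0.141] [ 0.592 -0.187  0.135] [ 0.616 -0.165  0.145]
0.145 9 [ 0.606 -0.17   0.146] [ 0.599 -0.176  0.146] [ 0.612 -0.166  0.147]
```

Request:
jog_arm --pt "-0.06 -0.005 0 -0.15" --pt "-0.12 -0.01 0 -0.3" --pt "-0.178 -0.0145 0 -0.44" --pt "-0.178 -0.0145 0 -0.44" --pt "-0.178 -0.0145 0 -0.44" --hand 0.09

```text
clock: 0.72
position: [0.6104, -0.1776, 0.2373]
ee_rot: [-1.684, -2.651, -0.001]
force: [-0.4, 0.8, -0.5]
width: 0.981
gripper_force: 0.0
```

Run:
```python
from h import *
im=arm.get_image("wrist"); save(im,"w1.png"); np.savez("w1.npz",**im)
s=arm.observe();print(s["clock"],s["position"],R.from_rotvec(s["ee_rot"]).as_matrix().round(3),im["fx"],im["cx"],im["cy"])
```

```text
0.775 [ 0.61063143 -0.17645994  0.23745298] [[-0.426  0.905 -0.   ]
 [ 0.905  0.426  0.001]
 [ 0.001  0.    -1.   ]] 309.70691628693146 316.5086586441619 193.8349020672403
```

View pics/w1.png

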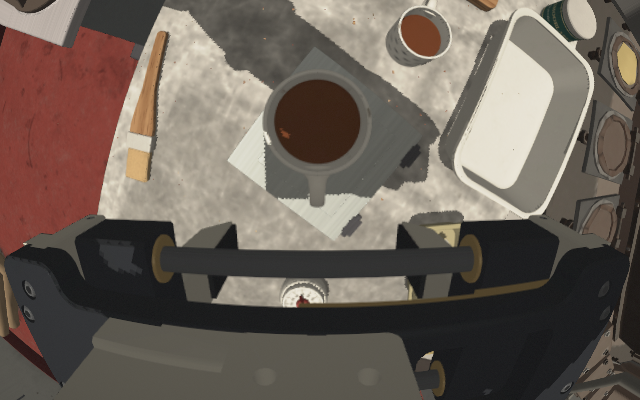

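The wrist view shows the mug handle pointing straight down at (318,190), the cup centre at (318,120), and lid corners at (317,47), (228,160) and (336,240). The grip looks centred.

```bash
cat >> h.py <<'E'
def castw(im,u,v,z):
    M=R.from_rotvec(im["rvec"]).as_matrix(); t=np.ravel(im["tvec"])
    a,b=u-im["cx"],v-im["cy"]; r=np.hypot(a,b); th=r/im["fx"]
    d=M.T@np.array([np.sin(th)*a/r,np.sin(th)*b/r,np.cos(th)]); o=-M.T@t
    return o+d*(z-o[2])/d[2]
E
python3 - <<'E'
from h import *
im=dict(np.load("w1.npz"))
for n,u,v,z in(("cup rim L",263,120,.156),("rim R",371,120,.156),("rim T",317,68,.156),("rim B",317,173,.156),("handle end",318,206,.12),("handle mid",318,190,.14),("front+y",317,47,.065),("front-y",228,160,.065),("rear-y",336,240,.065),("timer top",304,297,.05)): print(n,castw(im,u,v,z).round(4))
E
```

```text
cup rim L [ 0.548  -0.1344  0.156 ]
rim R [ 0.6201 -0.1007  0.156 ]
rim T [ 0.568  -0.0831  0.156 ]
rim B [ 0.601  -0.1538  0.156 ]
handle end [ 0.6175 -0.1867  0.12  ]
handle mid [ 0.6091 -0.1689  0.14  ]
front+y [ 0.5528 -0.0501  0.065 ]
front-y [ 0.5163 -0.1962  0.065 ]
rear-y [ 0.66   -0.2291  0.065 ]
timer top [ 0.6624 -0.3233  0.05  ]
```

Request:
jog_arm --pt "0 0 0.05 0" --pt "0 0 0.1 0" --pt "0 0 0.118 0" --pt "0 0 0.118 0" --pt "0 0 0.118 0"

```text
clock: 1.4
position: [0.612, -0.1778, 0.1218]
ee_rot: [1.681, 2.651, 0.002]
force: [0.5, 0.6, 0.2]
width: 0.983
gripper_force: 0.0
```

Request:
jog_arm --pt "0 0 0 0" --pt "0 0 0 0" --pt "0 0 0 0" --pt "0 0 0 0" --pt "0 0 0 0" --pt "0 0 0 0" --hand 0.0 --newtons 40

```text
clock: 2.15
position: [0.6105, -0.178, 0.1197]
ee_rot: [-1.683, -2.653, -0.0]
force: [0.4, -0.2, -0.2]
width: 0.378
gripper_force: 0.0
```

Request:
jog_arm --pt "0 0 0 0" --pt "0 0 0 0" --pt "0 0 0 0" --pt "0 0 0 0"

```text
clock: 2.65
position: [0.6104, -0.1779, 0.1197]
ee_rot: [-1.683, -2.653, -0.0]
force: [0.3, 0.7, 0.2]
width: 0.207
gripper_force: 38.4
```

Request:
jog_arm --pt "0 0 -0.004 0" --pt "0 0 -0.008 0" --pt "0 0 -0.015 0" --pt "0 0 -0.03 0" --pt "0 0 -0.045 0" --pt "0 0 -0.06 0" --pt "0 0 -0.06 0"

```text
clock: 3.52
position: [0.6115, -0.1783, 0.1817]
ee_rot: [1.682, 2.65, 0.002]
force: [0.0, -0.0, -3.4]
width: 0.206
gripper_force: 38.8
```

Request:
jog_arm --pt "-0.006 -0.008 0 0" --pt "-0.02 -0.026 0 0" --pt "-0.038 -0.05 0 0" --pt "-0.057 -0.075 0 0" --pt "-0.076 -0.1 0 0" --pt "-0.095 -0.125 0 0" --pt "-0.112 -0.149 0 0" --pt "-0.126 -0.168 0 0" --pt "-0.133 -0.176 0 0" --pt "-0.135 -0.179 0 0" --pt "-0.135 -0.179 0 0" --pt "-0.135 -0.179 0.015 0" --pt "-0.135 -0.179 0.04 0" --pt "-0.135 -0.179 0.07 0" --pt "-0.135 -0.179 0.095 0" --pt "-0.135 -0.179 0.11 0" --pt "-0.135 -0.179 0.115 0" --pt "-0.135 -0.179 0.115 0"

```text
clock: 5.78
position: [0.5064, -0.3765, 0.0651]
ee_rot: [1.683, 2.652, 0.0]
force: [-0.1, -0.2, -2.6]
width: 0.202
gripper_force: 38.8
```

Run:
```python
from h import *
im=arm.get_image("side"); np.savez("side1.npz",**im)
c=cv2.resize(im["color"][190:350,250:450],None,fx=4,fy=4,interpolation=3)[:600]
cv2.imwrite("pics/side1.png",c[:,:800,::-1])
s=arm.observe();print(s["position"],s["force"],s["width"])
W=cloud(im).reshape(-1,3); q=W[(np.hypot(W[:,0]-.48,W[:,1]+.32)<.046)&(W[:,2]>-.02)]
print(np.percentile(q[:,2],[1,2,5,99]))
```

```text
[ 0.50634421 -0.37630787  0.06532879] [-0.4551234  -0.03664778 -2.65347394] 0.20017319699500313
[-1.26241414e-03 -9.08309320e-04 -4.26746189e-04  5.52159955e-01]
```

View pics/side1.png

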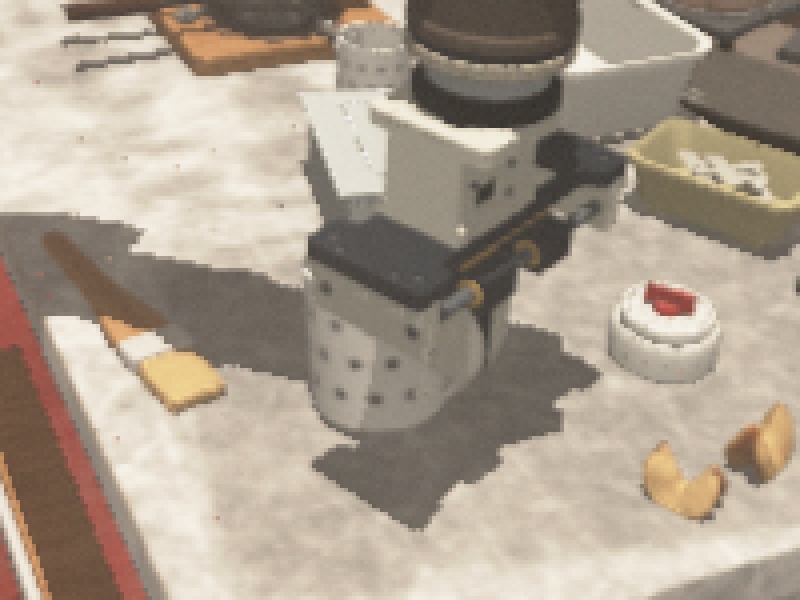

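The mug hangs upright in the gripper with its base at about (390,425), clear of the brush and the timer. I'll lower it to the table now.

Request:
jog_arm --pt "0 0 0.004 0" --pt "0 0 0.007 0" --pt "0 0 0.009 0" --pt "0 0 0.01 0" --pt "0 0 0.0105 0" --pt "0 0 0.0105 0" --pt "0 0 0.0105 0"

```text
clock: 6.7
position: [0.5065, -0.3768, 0.0547]
ee_rot: [1.683, 2.651, -0.0]
force: [1.4, -4.1, 4.8]
width: 0.201
gripper_force: 39.4
```

Request:
jog_arm --pt "0 0 0 0" --pt "0 0 0 0" --pt "0 0 0 0" --pt "0 0 0 0" --pt "0 0 0 0" --pt "0 0 0 0" --pt "0 0 -0.02 0" --pt "0 0 -0.06 0" --pt "0 0 -0.11 0" --pt "0 0 -0.15 0" --pt "0 0 -0.15 0" --hand 0.08

```text
clock: 8.07
position: [0.5077, -0.3775, 0.208]
ee_rot: [1.68, 2.647, 0.0]
force: [0.5, 0.0, -0.3]
width: 0.871
gripper_force: 0.0
```

Request:
jog_arm --pt "0.04 0.015 0 0" --pt "0.09 0.033 0 -0.05" --pt "0.145 0.054 0 -0.15" --pt "0.2 0.074 0 -0.25" --pt "0.255 0.095 0 -0.35" --pt "0.31 0.115 0 -0.45" --pt "0.365 0.136 0 -0.55" --pt "0.42 0.156 0 -0.65" --pt "0.475 0.177 0 -0.75" --pt "0.53 0.197 0 -0.874" --pt "0.585 0.217 0 -0.874" --pt "0.64 0.238 0 -0.874" --pt "0.68 0.253 0 -0.874" --pt "0.696 0.2587 0 -0.874" --pt "0.696 0.2587 0 -0.874" --pt "0.696 0.2587 0 -0.874"

```text
clock: 10.07
position: [0.4443, 0.3614, 0.2038]
ee_rot: [0.405, 3.115, -0.003]
force: [-0.3, -0.9, -0.3]
width: 0.87
gripper_force: 0.0
```

Run:
```python
from h import *
im=arm.get_image("wrist"); save(im,"w2.png"); np.savez("w2.npz",**im)
s=arm.observe();M=R.from_rotvec(s["ee_rot"]).as_matrix();print(s["clock"],s["position"],s["joints"].round(2),np.arctan2(M[1,1],M[0,1]))
im=arm.get_image("side"); W=cloud(im).reshape(-1,3); q=W[(np.hypot(W[:,0]-.48,W[:,1]+.32)<.1)&(W[:,2]>.07)&(W[:,2]<.2)]
print("mug",np.median(q,0),q[:,2].max(),len(q))
```

```text
10.125 [0.44439289 0.36137112 0.20395044] [-0.46  0.42 -0.44  1.72  0.21  1.05  0.34] 1.3115486576595439
mug [ 0.4841913  -0.33481852  0.08100552] 0.09265704318553403 649
```

View pics/w2.png

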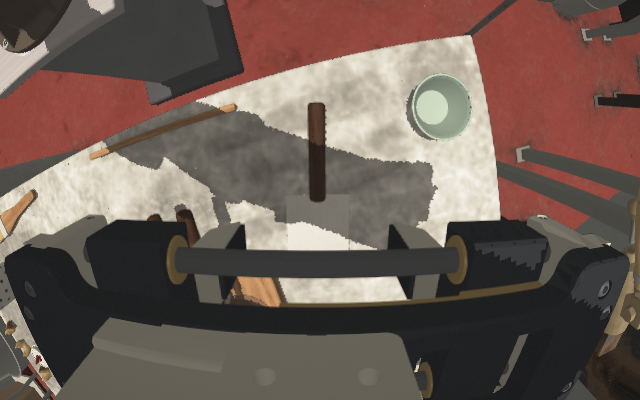

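The wrist view shows the handle vertical from (317,103) to (317,200), with the blade base at (287–350,197), so it is aligned with the tool. I'll cast those points.

Run:
```python
from h import *
im=dict(np.load("w2.npz"))
for n,u,v,z in(("end",317,103,.012),("start",317,200,.012),("blade base L",287,197,.005),("base R",350,193,.005),("low L",287,245,.005),("low R",349,249,.005)): print(n,castw(im,u,v,z).round(4))
```

```text
end [0.3676 0.3839 0.012 ]
start [0.4724 0.356  0.012 ]
blade base L [0.4619 0.3228 0.005 ]
base R [0.4761 0.3946 0.005 ]
low L [0.5202 0.3054 0.005 ]
low R [0.5451 0.3774 0.005 ]
```

Request:
jog_arm --pt "-0.004 0 0.03 0" --pt "-0.008 0 0.08 0" --pt "-0.008 0 0.13 0" --pt "-0.008 0 0.165 0" --pt "-0.008 0 0.182 0" --pt "-0.008 0 0.188 0" --pt "-0.008 0 0.191 0" --pt "-0.008 0 0.191 0"

```text
clock: 11.18
position: [0.452, 0.3619, 0.0142]
ee_rot: [0.402, 3.115, 0.002]
force: [-0.9, 0.1, 0.4]
width: 0.871
gripper_force: 0.0
```

Request:
jog_arm --pt "0 0 0 0" --pt "0 0 0 0" --pt "0 0 0 0" --pt "0 0 0 0" --pt "0 0 0 0" --pt "0 0 0 0" --pt "0 0 0 0" --pt "0 0 0 0" --pt "0 0 0 0" --pt "0 0 0 0" --hand 0.0 --newtons 60

```text
clock: 12.42
position: [0.4514, 0.3614, 0.0132]
ee_rot: [-0.402, -3.116, 0.0]
force: [0.2, -1.4, -1.3]
width: 0.191
gripper_force: 60.0
```

Request:
jog_arm --pt "0 0 -0.005 0" --pt "0 0 -0.02 0" --pt "0 0 -0.05 0" --pt "0 0 -0.09 0" --pt "0 0 -0.13 0" --pt "0 0 -0.16 0" --pt "-0.003 -0.025 -0.17 0" --pt "-0.008 -0.07 -0.17 0" --pt "-0.014 -0.12 -0.17 -0.01" --pt "-0.02 -0.17 -0.17 -0.02" --pt "-0.026 -0.22 -0.17 -0.034" --pt "-0.032 -0.27 -0.17 -0.034" --pt "-0.038 -0.32 -0.17 -0.034" --pt "-0.044 -0.37 -0.17 -0.034" --pt "-0.049 -0.415 -0.16 -0.034" --pt "-0.051 -0.445 -0.14 -0.034" --pt "-0.052 -0.455 -0.12 -0.034" --pt "-0.052 -0.455 -0.1 -0.034" --pt "-0.052 -0.455 -0.1 -0.034" --pt "-0.052 -0.455 -0.1 -0.034"

```text
clock: 14.92
position: [0.3867, -0.0915, 0.1142]
ee_rot: [0.348, 3.121, 0.0]
force: [-0.5, 0.6, -1.6]
width: 0.191
gripper_force: 60.0
```

Run:
```python
from h import *
o=np.zeros((600,800,3),np.uint8)
a=arm.get_image("side"); b=arm.get_image("scene"); w=arm.get_image("wrist")
np.savez("side2.npz",**a);np.savez("scene2.npz",**b);np.savez("w3.npz",**w)
o[:300,:400]=cv2.resize(a["color"][185:260,300:400],None,fx=4,fy=4,interpolation=3)
o[:300,400:]=cv2.resize(b["color"][145:220,310:410],None,fx=4,fy=4,interpolation=3)
o[300:,:480]=cv2.resize(w["color"],(480,300))
cv2.imwrite("pics/c2.png",o[...,::-1])
s=arm.observe();M=R.from_rotvec(s["ee_rot"]).as_matrix();print(s["clock"],s["position"],s["force"],s["width"],np.arctan2(M[1,1],M[0,1])-np.pi/2)
# blade points
p=s["position"];u=-M[:,0]
for n,im in(("side",a),("scene",b)):
    W=cloud(im).reshape(-1,3);d=W-p;l=d@u;t=d@M[:,1]
    for l0 in np.arange(.02,.14,.02):
        q=W[(l>l0)&(l<l0+.02)&(abs(t)<.036)&(abs(W[:,2]-.105)<.03)]
        if len(q):print(n,l0.round(2),len(q),np.median(q[:,2]).round(4))
    q=(abs(t)<.03)&(abs(W[:,2]-.105)<.02)&(l>.05)&(l<.16)
    print("tip",np.sort(l[q])[-8:].round(3))
```

```text
15.075 [ 0.38673818 -0.09169677  0.11409212] [ 0.15929635  0.51355792 -0.90694068] 0.1899214892313706 -0.2224618461343848
side 0.02 76 0.1068
side 0.04 70 0.1061
side 0.06 72 0.106
side 0.08 71 0.106
side 0.1 63 0.1061
tip [0.115 0.115 0.115 0.116 0.117 0.117 0.117 0.117]
scene 0.02 23 0.1047
scene 0.04 29 0.1052
scene 0.06 21 0.1042
scene 0.08 29 0.1049
scene 0.1 45 0.1059
tip [0.115 0.115 0.115 0.115 0.115 0.116 0.117 0.117]
```

View pics/c2.png

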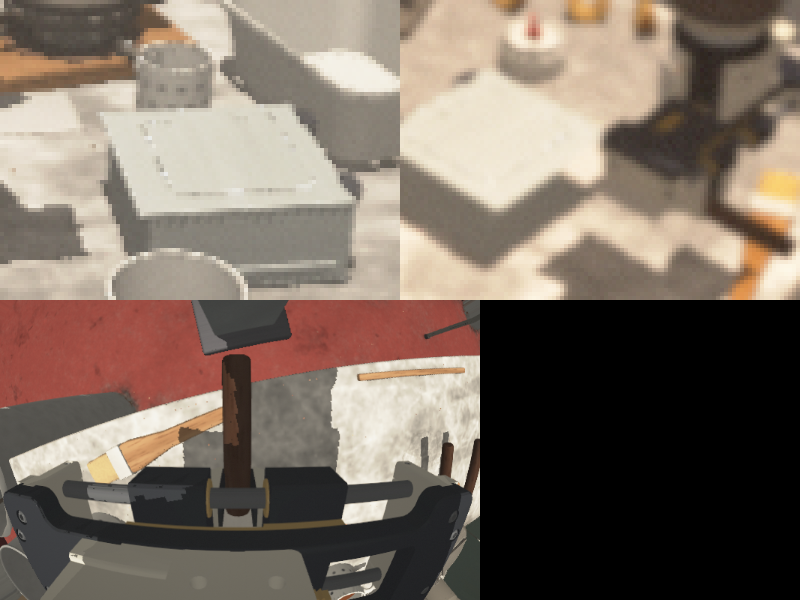

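The blade is held level, and both clouds put its top at about z 0.106. The tin lid is clear of the mug, with its front edge in the side crop running from (100,112) to (140,212), and the mug rim is at (175,260).

Run:
```python
from h import *
p=np.array([.3867,-.0917]);u=np.array([np.cos(.2225),-np.sin(.2225)]);w=np.array([-u[1],u[0]])
for n in("side","scene"):
    im=dict(np.load(n+"2.npz"));W=cloud(im).reshape(-1,3);d=W[:,:2]-p;l=d@u;t=d@w
    q=(abs(W[:,2]-.065)<.006)&(l>.1)&(l<.35)&(abs(t)<.1)
    print(n,np.median(W[q,2]))
    for t0 in np.arange(-.08,.08,.02):
        k=q&(t>t0)&(t<t0+.02); print(t0.round(2),k.sum(),np.percentile(l[k],[1,3,97,99]).round(4) if k.any() else "")
    print("t range",np.percentile(t[q&(l>.18)&(l<.27)],[1,99]))
```

```text
side 0.0657276611674811
-0.08 286 [0.1502 0.1538 0.296  0.3017]
-0.06 217 [0.149  0.1531 0.3019 0.3038]
-0.04 188 [0.1499 0.1532 0.2919 0.2946]
-0.02 174 [0.1506 0.1537 0.2905 0.2947]
0.0 163 [0.1503 0.1525 0.2921 0.2951]
0.02 168 [0.1502 0.1538 0.3    0.3017]
0.04 150 [0.1514 0.1539 0.3021 0.3072]
0.06 104 [0.1504 0.1537 0.3449 0.3481]
t range [-0.07914533  0.07060103]
scene 0.0666329163984413
-0.08 112 [0.1561 0.1582 0.2951 0.3026]
-0.06 133 [0.1517 0.1543 0.2999 0.304 ]
-0.04 136 [0.1528 0.1553 0.2896 0.2961]
-0.02 123 [0.1496 0.1518 0.2882 0.2917]
0.0 131 [0.1488 0.1507 0.2875 0.2927]
0.02 151 [0.1485 0.1501 0.2933 0.2997]
0.04 155 [0.1481 0.1528 0.3013 0.3036]
0.06 145 [0.1513 0.1534 0.2915 0.2966]
t range [-0.07834957  0.07574976]
```

Request:
jog_arm --pt "0 0 0.02 0" --pt "0 0 0.04 0" --pt "0 0 0.047 0" --pt "0 0 0.047 0" --pt "0 0 0.047 0"

```text
clock: 15.7
position: [0.3866, -0.0918, 0.0669]
ee_rot: [0.349, 3.121, -0.0]
force: [1.0, 0.0, -0.5]
width: 0.189
gripper_force: 60.0
```

Run:
```python
from h import *
s=arm.observe();M=R.from_rotvec(s["ee_rot"]).as_matrix();print(s["position"],s["force"])
p=s["position"];u=-M[:,0]
for n in("side","scene"):
    W=cloud(arm.get_image(n)).reshape(-1,3);d=W-p;l=d@u;t=d@M[:,1]
    for a,b in((.03,.07),(.07,.114),(.16,.28)):
        q=(l>a)&(l<b)&(abs(t)<.03)&(abs(W[:,2]-.06)<.02);print(n,a,q.sum(),np.median(W[q,2]).round(4))
```

```text
[ 0.38662643 -0.09183456  0.06685223] [ 0.97987424  0.03804757 -0.49868741]
side 0.03 127 0.0586
side 0.07 140 0.0588
side 0.16 413 0.066
scene 0.03 27 0.0572
scene 0.07 58 0.0584
scene 0.16 346 0.0671
```

Request:
jog_arm --pt "0 0 -0.0013 0" --pt "-0.01 0 -0.0013 0" --pt "-0.02 0 -0.0013 0" --pt "-0.028 0 -0.0013 0" --pt "-0.034 0 -0.0013 0" --pt "-0.04 0 -0.0013 0" --pt "-0.044 0 -0.0013 0" --pt "-0.044 0 -0.0013 0"

```text
clock: 16.8
position: [0.4293, -0.1016, 0.0675]
ee_rot: [0.349, 3.122, 0.0]
force: [-0.4, 0.7, -0.5]
width: 0.187
gripper_force: 60.0
```

Request:
jog_arm --pt "-0.005 0 0 0" --pt "-0.01 0 0 0" --pt "-0.01 0 0 0" --pt "-0.01 0 -0.003 0" --pt "-0.01 0 -0.006 0" --pt "-0.01 0 -0.01 0" --pt "-0.01 0 -0.015 0" --pt "-0.0105 0 -0.0215 0" --pt "-0.0116 0 -0.028 0" --pt "-0.013 0 -0.034 0" --pt "-0.0148 0 -0.04 0" --pt "-0.0148 0 -0.04 0"

```text
clock: 18.3
position: [0.4432, -0.1047, 0.1078]
ee_rot: [-0.349, -3.122, -0.0]
force: [-2.9, 0.8, -3.7]
width: 0.187
gripper_force: 60.0
```

```bash
cat > chk.py <<'E'
from h import *
s=arm.observe();print(s["clock"],s["position"],s["force"].round(1),s["width"])
p=s["position"];M=R.from_rotvec(s["ee_rot"]).as_matrix();u=-M[:,0]
o=np.array([.3867,-.0917,.062]);A=(p-o)@u;print("A",A)
for n in("side","scene"):
    im=arm.get_image(n);np.savez(n+"3.npz",**im)
    W=cloud(im).reshape(-1,3);d=W-o;l=d@u;t=d@M[:,1];z=d[:,2]
    q=(abs(t)<.072)&(l>.12)&(l<.32)&(z>.006)&(z<.2)&((abs(t)>.04))
    th=np.arctan2(z[q],.301-l[q]);r=np.hypot(z[q],.301-l[q]);k=(r>.05)&(r<.158)
    print(n,k.sum(),"theta pct",np.percentile(th[k],[10,25,50,75,90]).round(3) if k.any() else"")
    for a in(.03,.05,.07,.09):
        q=(l-A>a)&(l-A<a+.02)&(abs(t)<.03)&(abs(W[:,2]-p[2]+.008)<.02);print(a,q.sum(),(np.median(W[q,2])-p[2]).round(4) if q.any() else "")
E
python3 chk.py
```

```text
18.3 [ 0.44319033 -0.1046783   0.10777697] [-2.9  0.8 -3.7] 0.1872136601105019
A 0.05794250191853718
side 314 theta pct [0.286 0.291 0.3   0.313 0.328]
0.03 64 -0.0098
0.05 59 -0.0112
0.07 60 -0.0115
0.09 72 -0.0056
scene 207 theta pct [0.28  0.293 0.307 0.326 0.342]
0.03 19 -0.0101
0.05 18 -0.0121
0.07 17 -0.013
0.09 34 -0.0087
```

Request:
jog_arm --pt "-0.002 0 -0.006 0" --pt "-0.0045 0 -0.0122 0" --pt "-0.007 0 -0.018 0" --pt "-0.0101 0 -0.0239 0" --pt "-0.0135 0 -0.0295 0" --pt "-0.0169 0 -0.035 0" --pt "-0.0208 0 -0.0402 0" --pt "-0.0248 0 -0.0453 0" --pt "-0.029 0 -0.05 0" --pt "-0.0336 0 -0.0549 0" --pt "-0.0385 0 -0.0592 0" --pt "-0.0434 0 -0.0634 0" --pt "-0.0487 0 -0.0672 0" --pt "-0.054 0 -0.071 0" --pt "-0.054 0 -0.071 0"

```text
clock: 20.27
position: [0.4972, -0.117, 0.179]
ee_rot: [0.349, 3.12, -0.0]
force: [-0.7, 0.1, -3.0]
width: 0.191
gripper_force: 60.0
```

```bash
python3 chk.py
```

```text
20.275 [ 0.497231   -0.11699428  0.17896192] [-0.7  0.1 -3. ] 0.19052240960135108
A 0.11359866168907075
side 36 theta pct [0.995 0.999 1.006 1.009 1.016]
0.03 52 -0.009
0.05 54 -0.0097
0.07 48 -0.0097
0.09 61 -0.0098
scene 61 theta pct [0.991 0.996 1.001 1.008 1.014]
0.03 22 -0.0097
0.05 23 -0.0103
0.07 22 -0.0102
0.09 29 -0.0088
```

Request:
jog_arm --pt "-0.0055 0 -0.0033 0" --pt "-0.0112 0 -0.0065 0" --pt "-0.017 0 -0.0092 0" --pt "-0.0231 0 -0.0118 0" --pt "-0.0292 0 -0.0139 0" --pt "-0.0354 0 -0.0159 0" --pt "-0.0418 0 -0.0173 0" --pt "-0.0481 0 -0.0187 0" --pt "-0.0545 0 -0.0195 0" --pt "-0.061 0 -0.0203 0" --pt "-0.065 0 -0.0206 0" --pt "-0.065 0 -0.0206 0" --pt "-0.065 0 -0.0206 0"

```text
clock: 22.0
position: [0.5601, -0.131, 0.1994]
ee_rot: [0.349, 3.121, 0.0]
force: [-0.2, 0.7, -1.2]
width: 0.191
gripper_force: 60.0
```

```bash
python3 chk.py
```

```text
22.0 [ 0.56005531 -0.13102138  0.19942423] [-0.2  0.7 -1.2] 0.19140494229503238
A 0.17794146472887054
side 251 theta pct [1.518 1.525 1.53  1.535 1.542]
0.03 47 -0.0083
0.05 50 -0.0084
0.07 51 -0.0083
0.09 45 -0.0084
scene 179 theta pct [1.486 1.509 1.525 1.54  1.553]
0.03 25 -0.0082
0.05 19 -0.0082
0.07 23 -0.0092
0.09 21 -0.0092
```

Request:
jog_arm --pt "0.01 0 0 0" --pt "0.03 0 0 0" --pt "0.065 0 0 0" --pt "0.1 0 0 0" --pt "0.14 0.01 0 0" --pt "0.175 0.04 0 0" --pt "0.19 0.085 0 0" --pt "0.195 0.135 0 0" --pt "0.2 0.185 0 0" --pt "0.203 0.235 0 0.01" --pt "0.206 0.285 0 0.02" --pt "0.209 0.335 0 0.034" --pt "0.212 0.385 0 0.034" --pt "0.214 0.43 0 0.034" --pt "0.2147 0.452 0.02 0.034" --pt "0.2147 0.4562 0.06 0.034" --pt "0.2147 0.4562 0.1 0.034" --pt "0.2147 0.4562 0.14 0.034" --pt "0.2147 0.4562 0.165 0.034" --pt "0.2147 0.4562 0.165 0.034"

```text
clock: 24.6
position: [0.4497, 0.36, 0.0327]
ee_rot: [-0.402, -3.114, 0.004]
force: [-0.2, -0.6, -1.7]
width: 0.192
gripper_force: 60.0
```

Run:
```python
from h import *
s=arm.observe();print(s["clock"],s["position"],s["force"])
p=s["position"];M=R.from_rotvec(s["ee_rot"]).as_matrix();u=-M[:,0]
im=arm.get_image("scene");W=cloud(im).reshape(-1,3);d=W-p;l=d@u;t=d@M[:,1]
for a in np.arange(.03,.11,.02):
    q=(l>a)&(l<a+.02)&(abs(t)<.03)&(abs(d[:,2])<.03);print(a.round(2),q.sum(),np.median(d[q,2]).round(4))
```

```text
24.6 [0.44970842 0.36002642 0.03274839] [-0.1844329  -0.636909   -1.69983974]
0.03 5 -0.0101
0.05 5 -0.0059
0.07 3 -0.0099
0.09 34 -0.0069
```

Position is good, so I'll lower it slowly by about 21 mm.

Request:
jog_arm --pt "0 0 0.006 0" --pt "0 0 0.012 0" --pt "0 0 0.016 0" --pt "0 0 0.018 0" --pt "0 0 0.0195 0" --pt "0 0 0.0205 0" --pt "0 0 0.0205 0" --pt "0 0 0.0205 0"

```text
clock: 25.65
position: [0.451, 0.3613, 0.0137]
ee_rot: [0.402, 3.116, 0.0]
force: [0.5, 0.8, -2.0]
width: 0.189
gripper_force: 60.0
```

Request:
jog_arm --pt "0 0 0.0007 0" --pt "0 0 0.0007 0" --pt "0 0 0.0007 0"

```text
clock: 26.02
position: [0.4511, 0.3613, 0.0131]
ee_rot: [0.402, 3.115, 0.0]
force: [-1.3, -0.6, 3.5]
width: 0.188
gripper_force: 60.0
```

Request:
jog_arm --pt "0 0 0 0" --pt "0 0 0 0" --pt "0 0 0 0" --pt "0 0 0 0" --pt "0 0 0 0" --pt "0 0 0 0" --pt "0 0 0 0" --pt "0 0 0 0" --pt "0 0 -0.03 0" --pt "0 0 -0.08 0" --pt "0 0 -0.14 0" --pt "0 0 -0.2 0" --pt "0 0 -0.2 0" --pt "0 0 -0.2 0" --hand 0.08

```text
clock: 27.78
position: [0.4509, 0.3608, 0.2127]
ee_rot: [0.403, 3.115, -0.001]
force: [0.2, -0.4, -0.4]
width: 0.873
gripper_force: 0.0
```

Run:
```python
from h import *
s=arm.observe();print(s["clock"],s["position"],s["width"],s["force"])
a=arm.get_image("side"); b=arm.get_image("scene")
o=np.zeros((600,800,3),np.uint8)
o[:,:400]=cv2.resize(a["color"][160:310,300:400],None,fx=4,fy=4)
o[:300,400:]=cv2.resize(b["color"][130:230,290:423],(400,300));o[300:,400:]=cv2.resize(b["color"][240:340,230:363],(400,300))
cv2.imwrite("pics/fin.png",o[...,::-1])
```

```text
27.775 [0.45088189 0.36083095 0.2126984 ] 0.8725251283680832 [ 0.15593499 -0.36828711 -0.37367514]
```

View pics/fin.png

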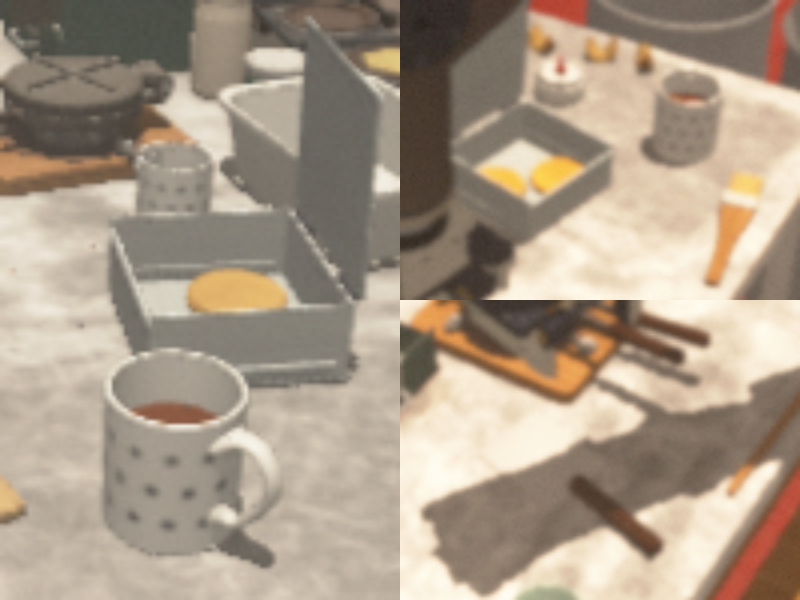

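The lid stands upright (left crop, (335,150)) and the mug is upright at (180,450). The scraper lies flat with its handle at (615,515), and the brush and timer are where they started.

```bash
python3 -c "
from cell import arm
print(arm.sign_off())"
```

```text
the job is handed in; nothing more can be done
None
```

The job is handed in at about 28 s: the mug stands upright on the table, the scraper levered the lid to about 1.53 rad (nearly upright, staying by itself), the scraper lies flat on the table, and the timer and brush were left alone.

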